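Transfer the sample vials to the water-bath rack in order

ROBOT

A 7-joint arm with a two-finger parallel gripper is mounted at the origin on the work surface. World frame = base frame: x ahead of the robot, y to its left, z up, the work surface at z = 0. Lengths are in mm, angles in rad, forces in N, time in s.
With the tool pointing down it reaches from about 400 to 875 mm from the base axis. Payload 4.4 kg.
Tool frame: the origin (TCP) lies on the centre line of the jaws, within the pads' length; the fingertips stand 25 mm ahead of it and the grasp point (between the pads) lies 6 mm ahead of it (ctrl.finger_overhang is the distance from the TCP to the fingertips, in mm); z points along the fingers, y is the line along which they close (so a half turn about z gives the same grasp; the last joint's range is limited). The gripper opens to 85 mm and grips with 20 to 120 N. Pads are 22 mm wide; open, the fingers measure 114 mm over their backs; the gripper's body (76 mm by 85 mm) begins 54 mm behind the grasp point. The pads swing forward as they close: fully open they stand 13 mm farther back than shut.
Start: joints at [-1.24, 0.628, 0.038, 1.517, -0.027, 0.996, -0.02], TCP at [251.184, 599.52, 256.313] pointing down, gripper open.
Joint ranges: [-3.06, 3.06], [-0.37, 2.12], [-1.25, 1.32], [0.18, 2.47], [-1.1, 4.24], [0.23, 1.98], [-2.94, 2.94]. Speed limits (rad/s): [2.57, 2.57, 3.14, 3.14, 3.14, 3.14, 3.14].

INTERFACE

Orientations are given as [roll, pitch, yaw] about the fixed x, y, z axes, in that order (R = Rz(yaw) Ry(pitch) Rx(roll)).
In Python, from cell import ctrl gives the robot as it stands. The module is installed in compiled form; this text tells all that it offers.
- The arm moves only by the tool play_rows, never from a script. Its argument "targets" is a list of rows, each a list of 5 numbers: the closure, from 0 (fully open) to 1 (shut), then the shift along the tool's x, y, z in cm, then the turn about the tool's z in degrees. In form: [[gripper, dx, dy, dz, spin], ...]. A call has 1 to 10 rows; each row is the pose to reach, as a shift and turn from the pose commanded when the call began, along the tool's axes at that moment; what a row does not reach only later rows make up. A row lasts 1/10 s, in which the tool goes at most 50 mm and 8.59 degrees, less where a joint would pass 70% of its speed; a pose out of reach is approached as far as the arm can. A call with a gripper value outside its range is refused whole. The fingers move at their own pace and stop on an object; the grip force is fixed at half the most. Time passes only in rows, so rows that repeat a pose let the fingers close. It gives the time, the measured TCP pose, the force, the opening and the grip force at its end, in the units of the state.
- ctrl.read_state(): the state, without advancing time (a new reading comes with each control period).
- ctrl.get_image(name): name is "scene" or "top" or "wrist"; returns (picture, depth): 420x560x3 uint8, red, green, blue; 420x560 float32, mm along the optical axis (not along the pixel's ray), 0 where there is no reading.
- ctrl.calibration(name): a dict with "vfov" (degrees; the focal length in pixels is half the picture's height over the tangent of half this angle, whatever the lens; pixels are square), "cx", "cy" (the principal point, pixels), "extrinsics" (4x4, takes a point from camera to world coordinates); the wrist camera has in their place "mount" (4x4, takes a point from camera to tool coordinates, whose origin is the TCP and whose axes are the flange's). Camera axes: x right, y down, z forward; pixel columns grow to the right and rows downward; lengths in mm; the calibration is good to about 2 mm. A picture is of the moment at which its call begins: read the wrist's pose just before it. calibration takes no time and is no camera call.
- ctrl.finish_job(): hands the job in; it is judged then, once.
Trained networks look in the newest picture that a camera, given by its name, has taken for a name from the list of things; names that differ only in an ending like _2 or _b are one class to them, and where a whole thing is asked for, a point or a joint stands for the part that bears it (a point fixed in the world has none). Each returns a list of dicts, best first, with "confidence" (0 to 1); they miss things now and then, are a little off and sometimes report something else, mostly with a low value. They report only what shows in the picture. A call takes as long as a camera call. They do not tell look-alikes from the thing itself.
- ctrl.search_frame(camera, name): "bbox" ([left, top, right, bottom] in pixels, round what is visible of it).
- ctrl.trace(camera, name): "pixels" (420x560 bool, what is visible of it) and "bbox" ([left, top, right, bottom] in pixels, round what is visible of it).
The state is a dict: "clock": time; "qpos": joint angles; "qd": joint speeds; "tau": joint torques, N m; "eef_pos": TCP position; "tool_rot": TCP orientation; "force": force on the tool from outside, world axes, zero at the start; "torque": the same for the moment, N m; "width": finger opening in mm; "gripper_force": force on a finger pad.
Only numpy, scipy, OpenCV 4.12 (cv2) and the standard library are available. Lean on these libraries where they do the work, as an engineer would, in place of code of your own. Each camera call takes 0.05 s, during which the arm holds its last target. There are 200 camera calls.

TASK

Move the four sample vials from the white plastic rack to the stainless bath rack, keeping them in the same order: the vial next to the white rack's grip loop goes into the hole next to the steel rack's hook, and so on along the row. The vials are glass: carry them upright and set each one down gently until it stands on the rack's floor; leave the beaker, the white bottle and the dish where they are.

Things in the scene. Friction and masses are not known exactly. Their poses are not given: they have to be found in the camera images.
- vial_1: 40 ml sample vial, amber glass with a blue ribbed screw cap; all four look alike and are told apart only by where they stand: this one starts in the cell next to the grip loop of the white rack (first of the row). 95 mm tall over all, body 27.6 mm diameter up to 68 mm, cap 28 mm diameter from 74 mm to 95 mm above the base; about 75 g. Origin: centre of its underside; z points up to the cap.
- vial_2: 40 ml sample vial, amber glass with a blue ribbed screw cap; all four look alike and are told apart only by where they stand: this one starts in the second cell from the grip loop. 95 mm tall over all, body 27.6 mm diameter up to 68 mm, cap 28 mm diameter from 74 mm to 95 mm above the base; about 75 g. Origin: centre of its underside; z points up to the cap.
- vial_3: 40 ml sample vial, amber glass with a blue ribbed screw cap; all four look alike and are told apart only by where they stand: this one starts in the third cell from the grip loop. 95 mm tall over all, body 27.6 mm diameter up to 68 mm, cap 28 mm diameter from 74 mm to 95 mm above the base; about 75 g. Origin: centre of its underside; z points up to the cap.
- vial_4: 40 ml sample vial, amber glass with a blue ribbed screw cap; all four look alike and are told apart only by where they stand: this one starts in the cell farthest from the grip loop (last of the row). 95 mm tall over all, body 27.6 mm diameter up to 68 mm, cap 28 mm diameter from 74 mm to 95 mm above the base; about 75 g. Origin: centre of its underside; z points up to the cap.
- white_rack: white plastic rack, fixed, 204 x 56 mm, 48 mm high, one row of four cells 40 x 40 mm or more. Origin: centre of its underside, on the bench; x runs along the row towards the end with the flat D-shaped grip loop (reaches x = +141 mm, 47 mm high). Vials 1 to 4 start at about x = +72, +24, -24, -72 mm, y = 0, on the rack's floor 8 mm above the bench (cap tops at 103 mm).
- steel_rack: empty stainless bath rack, fixed, 204 x 56 mm: a floor sheet 10 mm above the bench, and over it a sheet, top at 48 mm, with four round holes, 40 mm diameter, through which vials stand on the floor sheet. Origin: centre of its underside, on the bench; x points to the end with the wire hook (x = +96 to +137 mm, 83 mm high). Holes from the hook: x = +72, +24, -24, -72 mm, y = 0.
- beaker: small glass beaker, 50 mm diameter, 70 mm tall, loose bystander to be left alone. Origin: centre of its underside.
- reagent_bottle: white plastic bottle with a blue cap, 60 mm diameter, 120 mm tall, loose bystander to be left alone. Origin: centre of its underside.
- dish: white porcelain dish, 90 mm diameter, 22 mm tall, loose bystander to be left alone. Origin: centre of its underside.
There are look-alikes about, which are no part of the job. What is shaped like the vial_4 but green, red or turquoise is not meant.

How it is judged (in metres and radians):
At the end, for the whole second after the job is handed in: All four vials stand at rest and upright (within 0.12 rad) on the floor of the steel rack, each within 12 mm along and across the row of the centre of its own hole: vial 1 in the hole next to the hook, then 2, 3 and 4, the same order as they stood in from the grip loop of the white rack (x of vial_1 in the frame of steel_rack between 0.06 and 0.084 m and y of vial_1 in the frame of steel_rack between -0.012 and 0.012 m and z of vial_1 in the frame of steel_rack between 0.004 and 0.016 m and angle between each of vial_1, vial_2, vial_3, vial_4's own z axis and vertical below 0.12 rad and linear speed of each of vial_1, vial_2, vial_3, vial_4 below 0.02 m/s and x of vial_2 in the frame of steel_rack between 0.012 and 0.036 m and y of vial_2 in the frame of steel_rack between -0.012 and 0.012 m and z of vial_2 in the frame of steel_rack between 0.004 and 0.016 m and x of vial_3 in the frame of steel_rack between -0.036 and -0.012 m and y of vial_3 in the frame of steel_rack between -0.012 and 0.012 m and z of vial_3 in the frame of steel_rack between 0.004 and 0.016 m and x of vial_4 in the frame of steel_rack between -0.084 and -0.06 m and y of vial_4 in the frame of steel_rack between -0.012 and 0.012 m and z of vial_4 in the frame of steel_rack between 0.004 and 0.016 m); the robot touches nothing.
It fails at once if a vial is dropped: let go with its base more than about 15 mm above the rack's floor ((contact force between vial_1 and the fingers below 0.05 N and height (world z) of vial_1 above 0.025 m) or (contact force between vial_2 and the fingers below 0.05 N and height (world z) of vial_2 above 0.025 m) or (contact force between vial_3 and the fingers below 0.05 N and height (world z) of vial_3 above 0.025 m) or (contact force between vial_4 and the fingers below 0.05 N and height (world z) of vial_4 above 0.025 m)).
It fails at once if a vial is tipped far over (angle between any of vial_1, vial_2, vial_3, vial_4's own z axis and vertical above 0.8 rad).
It fails at once if a vial is rammed into a rack (more than 60 N between it and the rack) (contact force between any of vial_1, vial_2, vial_3, vial_4 and steel_rack above 60 N or contact force between any of vial_1, vial_2, vial_3, vial_4 and white_rack above 60 N).
It fails at once if the beaker, the reagent bottle or the dish is pushed more than 30 mm from its place or knocked over (distance of any of beaker, reagent_bottle, dish from where it was at the start of the episode above 0.03 m or angle between any of beaker, reagent_bottle, dish's own z axis and vertical above 0.5 rad).
It also fails if it takes over 112 s, if anything falls off the work surface, if the arm or the gripper's body presses on something with over 40 N, if the wrist force passes 120 N, or if a joint passes its speed limit or range.

## Working session

There is one attempt and no reset: what is moved stays moved. The work goes in short steps, Python scripts to look and compute and a tool call to move; the robot and the scene stay as the last step left them, time stands still between calls to the robot, and variables do not carry over. Pictures are saved under pics/ and viewed, at most 14 in all, crops included, and the job is handed in when it is done.

Besides the shell and the picture viewer there is one more tool, called after "Emit:" as a command line: name --pt "numbers of a row" for each row, then --argument value for the rest. play_rows: Moves the arm, as the interface text tells. Its arguments: {"type":"object","properties":{"targets":{"type":"array"}},"required":["targets"]}

```bash
mkdir -p pics; cat > h.py <<'E'
import numpy as np, cv2
from cell import ctrl
def K(name):
    c=ctrl.calibration(name); f=210/np.tan(np.radians(c["vfov"])/2); return c,f
def cloud(name,depth,T=None):
    c,f=K(name)
    v,u=np.mgrid[0:420,0:560]
    P=np.stack([(u-c["cx"])/f*depth,(v-c["cy"])/f*depth,depth,np.ones_like(depth)],-1)
    E=np.array(c["extrinsics"]) if T is None else T
    return (P@E.T)[...,:3]
def save(n,im): cv2.imwrite("pics/"+n+".png",im[...,::-1])
E
python3 - <<'E'
from h import *
s=ctrl.read_state(); print(s)
for n in("scene","top"):
    im,d=ctrl.get_image(n); save(n+"0",im); np.savez("%s0.npz"%n,im=im,d=d)
    print(ctrl.calibration(n))
    for k in("vial_1","white_rack","steel_rack","beaker","reagent_bottle","dish"):
        print(k,[(np.round(r["bbox"]).tolist(),round(r["confidence"],2)) for r in ctrl.search_frame(n,k)])
E
```

```text
{'clock': 0.0, 'qpos': array([-1.23979375,  0.62932704,  0.03843531,  1.51835138, -0.02696294,
        0.99627709, -0.02001353]), 'qd': array([-0.00050284,  0.00133909, -0.00141566, -0.00043402,  0.00050448,
        0.00084505,  0.0010359 ]), 'tau': array([-1.58954090e-04, -5.63391924e+01,  1.22604501e+00, -1.93450785e+01,
        1.09485170e-02,  1.05195094e-02,  8.45144967e-06]), 'eef_pos': array([250.96773692, 598.98828741, 255.40660404]), 'tool_rot': array([-3.13974828e+00,  5.00844477e-05,  2.74480251e+00]), 'force': array([ 0.12572195, -0.31682797,  0.20999921]), 'torque': array([ 0.01930578,  0.01326668, -0.01650546]), 'gripper_force': 0.0, 'width': 85.8056184027388}
{'vfov': 47.0202486652213, 'cx': 281.819819923286, 'cy': 212.3379367018107, 'extrinsics': array([[ 5.51857919e-01,  5.39536889e-01, -6.35887398e-01,
         1.25870252e+03],
       [ 8.33751059e-01, -3.40807156e-01,  4.34407244e-01,
        -3.53564084e+02],
       [ 1.76637575e-02, -7.69902869e-01, -6.37916581e-01,
         7.39674905e+02],
       [ 0.00000000e+00,  0.00000000e+00,  0.00000000e+00,
         1.00
[... 819 characters left out ...]
156550e+01],
       [-3.55106540e-03, -1.73536729e-01, -9.84820996e-01,
         1.29765028e+03],
       [ 0.00000000e+00,  0.00000000e+00,  0.00000000e+00,
         1.00000000e+00]])}
vial_1 [([370.0, 252.0, 387.0, 267.0], 0.78), ([386.0, 199.0, 405.0, 219.0], 0.71), ([370.0, 212.0, 392.0, 229.0], 0.71), ([344.0, 249.0, 358.0, 260.0], 0.69), ([420.0, 180.0, 434.0, 196.0], 0.63), ([400.0, 188.0, 423.0, 203.0], 0.6), ([335.0, 218.0, 348.0, 230.0], 0.57)]
white_rack [([359.0, 171.0, 452.0, 239.0], 0.64)]
steel_rack [([187.0, 171.0, 280.0, 238.0], 0.86)]
beaker [([315.0, 273.0, 339.0, 299.0], 0.86)]
reagent_bottle [([98.0, 250.0, 135.0, 276.0], 0.75)]
dish [([297.0, 126.0, 334.0, 159.0], 0.61)]
```

```bash
python3 - <<'E'
from h import *
z=np.load("top0.npz"); im=z["im"]
c=cv2.resize(im[110:310,80:480],(800,400),interpolation=cv2.INTER_CUBIC)
s=np.load("scene0.npz")["im"]; c2=cv2.resize(s[150:350,80:400],(800,500),interpolation=cv2.INTER_CUBIC)
save("topc",c); save("scenec",c2)
E
```

```text
(no output)
```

View pics/topc.png

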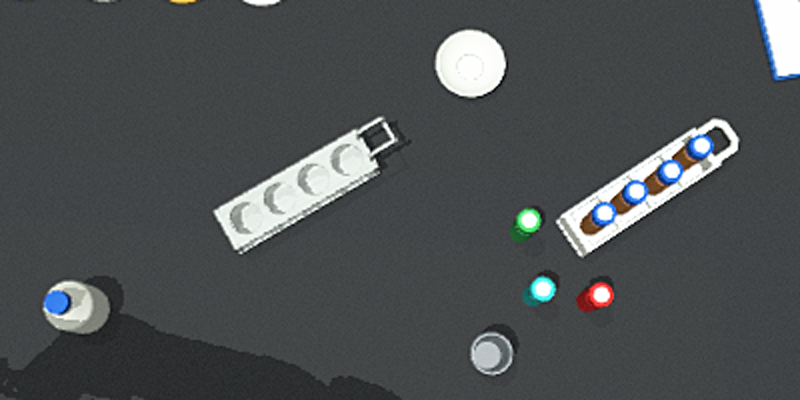

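View pics/scenec.png

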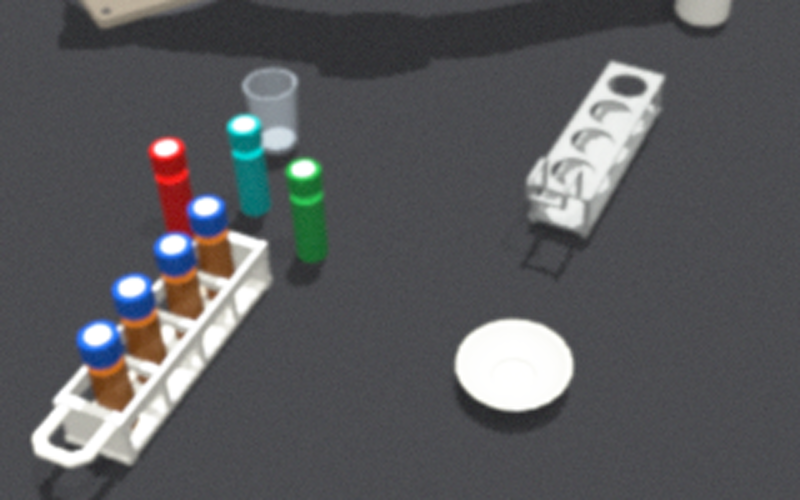

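The top crop shows the white rack at right, with its grip loop at crop (720,140). Its blue-capped vials, from the loop, are at (701,147), (671,172), (636,192) and (604,214). The green (528,220), turquoise (543,290) and red (600,295) look-alikes stand outside the rack and don't count. The steel rack is at left with its hook at (378,136) and holes at (349,160), (315,179), (281,198) and (246,217).

```bash
python3 - <<'E'
from h import *
z=np.load("top0.npz"); im=z["im"];d=z["d"]
c,f=K("top");E=np.array(c["extrinsics"])
def ray(u,v,h):
    r=E[:3,:3]@np.array([(u-c["cx"])/f,(v-c["cy"])/f,1]); o=E[:3,3]; return (o+r*(h-o[2])/r[2]).round(1)
P=cloud("top",d)
# caps
hsv=cv2.cvtColor(im,cv2.COLOR_RGB2HSV)
reg=np.zeros((420,560),bool); reg[165:245,350:455]=1
m=reg&(P[...,2]>92)&(P[...,2]<112)
n,l,st,ce=cv2.connectedComponentsWithStats(m.astype(np.uint8))
caps=[]
for i in range(1,n):
    if st[i,4]>20:
        q=P[l==i]; cc=(q.max(0)+q.min(0))/2; caps.append(q.mean(0)); print("cap",ce[i].round(1),st[i,4],q.mean(0).round(1),cc.round(1))
caps=np.array(caps); 
for name,(r0,r1,c0,c1),lo,hi in(("white",(165,250,350,460),42,55),("steel",(165,245,180,272),42,55)):
    m=np.zeros((420,560),np.uint8); m[r0:r1,c0:c1]=(P[r0:r1,c0:c1,2]>lo)&(P[r0:r1,c0:c1,2]<hi)
    print(name,P[m>0].mean(0).round(1), cv2.minAreaRect(P[m>0][:,:2].astype(np.float32)))
for h in((349,160),(315,179),(281,198),(246,217)): print("hole",ray(80+h[0]/2,110+h[1]/2,48))
for n in("wrist",):print(ctrl.calibration(n))
E
```

```text
cap [430.  183.1] 121 [ 631.1 -268.   100.8] [ 631.9 -268.7   99.1]
cap [415.1 195.6] 122 [ 599.7 -231.8  101. ] [ 599.8 -232.4  100.3]
cap [397.6 205.8] 121 [ 573.7 -190.   101.2] [ 574.7 -189.8  100.2]
cap [381.9 216.6] 121 [ 546.9 -152.8  101.1] [ 547.7 -153.    99.7]
white [ 597.1 -224.2   46.3] ((598.65478515625, -225.770751953125), (55.85164260864258, 241.6359100341797), 34.904441833496094)
steel [575.2 218.8  46.6] ((577.3089599609375, 216.45462036132812), (57.12252426147461, 203.97174072265625), 32.237823486328125)
hole [614.3 152.1  48. ]
hole [589.1 193.4  48. ]
hole [564.1 234.3  48. ]
hole [539.1 276.3  48. ]
{'vfov': 67.98857168544133, 'cx': 275.523009936485, 'cy': 208.9380842384409, 'mount': array([[-2.27140873e-04, -9.49299504e-01, -3.14373027e-01,
         8.10537610e+01],
       [ 9.99999728e-01, -4.36108177e-04,  5.94378170e-04,
         1.24109016e+00],
       [-7.01343550e-04, -3.14372807e-01,  9.49299345e-01,
        -1.18228040e+02],
       [ 0.00000000e+00,  0.00000000e+00,  0.00000000e+00,
         1.00000000e+00]])}
```

Emit:
play_rows --pt "0 -4 -2 0 4" --pt "0 -8 -4 0 8" --pt "0 -13 -6.6 0 12" --pt "0 -18 -9.1 0 16" --pt "0 -23 -11.6 0 20" --pt "0 -28 -14.2 0 24" --pt "0 -33 -16.7 0 28" --pt "0 -38 -19.2 0 32" --pt "0 -42 -21.2 0 35" --pt "0 -44.9 -22.7 0 35"

```text
clock: 1.7
eef_pos: [569.9, 225.6, 256.6]
tool_rot: [3.141, 0.0, 2.133]
force: [0.6, 0.9, 0.0]
width: 85.5
gripper_force: 0.0
```

```bash
cat >> h.py <<'E'
from scipy.spatial.transform import Rotation as Ro
def pose():
    s=ctrl.read_state(); T=np.eye(4); T[:3,:3]=Ro.from_euler("xyz",s["tool_rot"]).as_matrix(); T[:3,3]=s["eef_pos"]; return T
def shift(p,yaw_deg):
    T=pose(); d=T[:3,:3].T@(np.array(p)-T[:3,3]); y=np.degrees(np.arctan2(T[1,0],T[0,0]))
    print("cm",(d/10).round(2),"spin",round((y-yaw_deg+180)%360-180,1),"at",T[:3,3].round(1),round(y,1))
def wristcloud():
    T=pose()@np.array(ctrl.calibration("wrist")["mount"]); im,d=ctrl.get_image("wrist"); return im,d,cloud("wrist",d,T),T
E
python3 - <<'E'
from h import *
im,d,P,T=wristcloud(); save("w1",im); np.savez("w1.npz",im=im,d=d,P=P)
m=(P[...,2]>42)&(P[...,2]<54)
n,l,st,ce=cv2.connectedComponentsWithStats(m.astype(np.uint8)); i=1+st[1:,4].argmax()
print(st[i],P[l==i].mean(0)); print(cv2.minAreaRect(P[l==i][:,:2].astype(np.float32)))
lo=(P[...,2]<35)&(d>0)
g=(l==i).astype(np.uint8); cs,h=cv2.findContours(g,cv2.RETR_CCOMP,cv2.CHAIN_APPROX_NONE)
for k,cn in enumerate(cs):
    if h[0][k][3]>=0 and len(cn)>30:
        e=P[cn[:,0,1],cn[:,0,0]][:,:2].astype(np.float32); print(len(cn),cv2.minEnclosingCircle(e),cv2.fitEllipse(e))
shift([598.6,-225,256],125.5)
E
```

```text
[ 251   95   57  183 5457] [573.22624099 228.53449747  48.44091303]
((578.9332885742188, 219.5331268310547), (56.14356231689453, 203.98585510253906), 32.322021484375)
92 ((616.9326782226562, 159.45982360839844), 20.81243133544922) ((616.9417724609375, 159.39955139160156), (40.19198989868164, 40.56263732910156), 127.28524780273438)
98 ((591.2012329101562, 199.9480438232422), 20.897523880004883) ((591.284423828125, 199.92918395996094), (40.4127082824707, 40.5190315246582), 119.22813415527344)
106 ((565.6014404296875, 240.52980041503906), 20.74979019165039) ((565.6253051757812, 240.4161376953125), (40.368892669677734, 40.48922348022461), 66.10308074951172)
114 ((540.1344604492188, 280.8702392578125), 20.700075149536133) ((540.081298828125, 280.8241882324219), (40.20120620727539, 40.4555549621582), 36.67927932739258)
cm [-38.61 -21.14   0.43] spin -3.9 at [576.6 214.6 256.9] 121.6
```

View pics/w1.png

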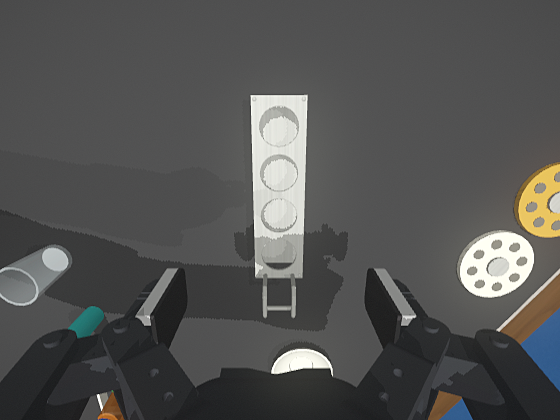

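The wrist view shows the steel rack with four clean holes (column 279, rows 127, 174, 215 and 252) and the hook at the bottom (280,297). I may have taken it while the arm was still settling, so I'll measure once more at rest.

```bash
cat >> h.py <<'E'
def holes():
    im,d,P,T=wristcloud()
    m=(P[...,2]>40)&(P[...,2]<54)
    n,l,st,ce=cv2.connectedComponentsWithStats(m.astype(np.uint8)); i=1+st[1:,4].argmax()
    print(P[l==i].mean(0),cv2.minAreaRect(P[l==i][:,:2].astype(np.float32)))
    cs,h=cv2.findContours((l==i).astype(np.uint8),cv2.RETR_CCOMP,cv2.CHAIN_APPROX_NONE)
    for k,cn in enumerate(cs):
        if h[0][k][3]>=0 and len(cn)>30: print(cv2.fitEllipse(P[cn[:,0,1],cn[:,0,0]][:,:2].astype(np.float32)))
E
python3 - <<'E'
from h import *
ctrl.get_image("top"); holes(); ctrl.get_image("top"); holes()
shift([598.6,-225,256],125.5)
E
```

```text
[573.05089178 228.9131012   48.43458663] ((578.6024169921875, 219.99002075195312), (56.112796783447266, 203.76654052734375), 32.383846282958984)
((616.8909301757812, 159.4559326171875), (40.45038604736328, 40.608543395996094), 112.95021057128906)
((591.27490234375, 199.89715576171875), (40.36174392700195, 40.41289138793945), 151.78248596191406)
((565.7867431640625, 240.3922576904297), (40.44559097290039, 40.50260543823242), 49.474609375)
((540.0422973632812, 280.7567138671875), (40.22172546386719, 40.39281463623047), 119.93887329101562)
[573.35470123 228.22832424  48.43133923] ((578.863525390625, 219.5287322998047), (56.1645393371582, 203.96566772460938), 32.35264205932617)
((616.9562377929688, 159.51527404785156), (40.3366584777832, 40.55598449707031), 177.9255828857422)
((591.2403564453125, 199.88705444335938), (40.27384567260742, 40.462989807128906), 86.90727233886719)
((565.6587524414062, 240.49282836914062), (40.29738998413086, 40.625396728515625), 136.4192352294922)
((540.0756225585938, 280.82354736328125), (40.291229248046875, 40.49589157104492), 141.35989379882812)
cm [-3.987e+01 -2.159e+01 -2.000e-02] spin -3.3 at [568.4 227.4 256.1] 122.2
```

```bash
python3 - <<'E'
from h import *
for i in range(6):
    s=ctrl.read_state(); print(s["clock"],s["eef_pos"].round(1),s["qd"][:2].round(3)); 
    if i%2: ctrl.get_image("top")
E
```

```text
1.95 [568.4 227.4 256.1] [-0.036 -0.004]
1.95 [568.4 227.4 256.1] [-0.036 -0.004]
2.0 [567.8 228.5 256.1] [-0.022 -0.002]
2.0 [567.8 228.5 256.1] [-0.022 -0.002]
2.05 [567.6 229.  256.2] [-0.011 -0.001]
2.05 [567.6 229.  256.2] [-0.011 -0.001]
```

Emit:
play_rows --pt "0 -2 -1.1 0 0" --pt "0 -6 -3.2 0 0" --pt "0 -10 -5.4 0 -1" --pt "0 -14 -7.5 0 -1" --pt "0 -18 -9.7 0 -2" --pt "0 -22 -11.9 0 -2" --pt "0 -26 -14 0 -3" --pt "0 -30 -16.2 0 -3" --pt "0 -33.5 -18 0 -3.3" --pt "0 -36 -19.4 0 -3.3"

```text
clock: 3.1
eef_pos: [596.9, -182.8, 256.5]
tool_rot: [-3.141, 0.001, 2.191]
force: [0.0, 0.0, 0.1]
width: 85.2
gripper_force: 0.0
```

Emit:
play_rows --pt "0 -2 -1.1 0 0" --pt "0 -3.5 -1.9 0 0" --pt "0 -4 -2.15 0 0" --pt "0 -4 -2.15 0 0" --pt "0 -4 -2.15 0 0" --pt "0 -4 -2.15 0 0"

```text
clock: 3.7
eef_pos: [603.0, -224.0, 256.3]
tool_rot: [3.141, -0.001, 2.194]
force: [0.5, 0.9, 0.1]
width: 85.3
gripper_force: 0.0
```

```bash
python3 - <<'E'
from h import *
im,d,P,T=wristcloud(); save("w2",im); np.savez("w2.npz",im=im,d=d,P=P)
m=((P[...,2]>97)&(P[...,2]<112)).astype(np.uint8)
n,l,st,ce=cv2.connectedComponentsWithStats(m)
for i in range(1,n):
    if st[i,4]>60:
        q=P[l==i]; print(ce[i].round(),st[i,4],q.mean(0).round(1),cv2.minEnclosingCircle(q[:,:2].astype(np.float32)))
m=(P[...,2]>42)&(P[...,2]<54)&(P[...,1]<-80)
print(cv2.minAreaRect(P[m][:,:2].astype(np.float32)))
shift([598.6,-225,256],125.5)
E
```

```text
[273.  94.] 962 [ 549.1 -150.5  103.6] ((549.1139526367188, -150.63671875), 14.472587585449219)
[273. 150.] 829 [ 575.9 -187.7  103.5] ((576.342041015625, -188.2653045654297), 14.649589538574219)
[270. 204.] 736 [ 601.5 -229.1  103.3] ((602.0995483398438, -229.85035705566406), 14.535707473754883)
[275. 251.] 659 [ 632.9 -264.9  103.2] ((633.4467163085938, -265.82098388671875), 14.493387222290039)
((602.9080810546875, -369.94805908203125), (187.00355529785156, 531.2412719726562), 13.51363754272461)
cm [ 0.19 -0.39  0.03] spin 0.2 at [ 602.9 -224.3  256.3] 125.7
```

View pics/w2.png

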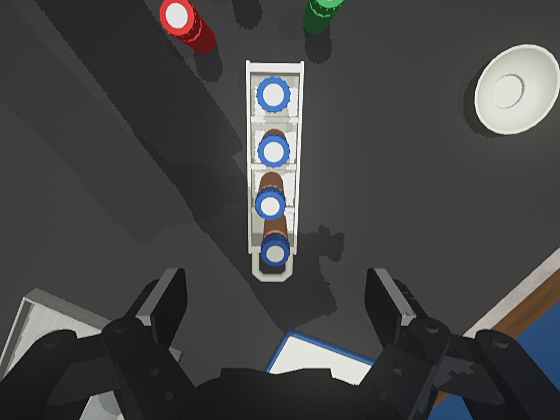

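Named from the loop end in the wrist view: vial 1 at (275,251), vial 2 (270,204), vial 3 (273,150), vial 4 (273,94). All four are amber with blue caps and cap tops at 103 mm. The red and green ones stand outside the rack. I'll pick vial 1 first.

Emit:
play_rows --pt "0 -1.5 0 0 0" --pt "0 -4 0 0 0" --pt "0 -5.15 0.05 1.5 0" --pt "0 -5.15 0.05 4 0" --pt "0 -5.15 0.05 7 0" --pt "0 -5.15 0.05 10 0" --pt "0 -5.15 0.05 13 0" --pt "0 -5.15 0.05 15 0" --pt "0 -5.15 0.05 16.1 0" --pt "0 -5.15 0.05 16.1 0"

```text
clock: 4.75
eef_pos: [631.6, -266.4, 92.9]
tool_rot: [-3.139, -0.004, 2.192]
force: [0.5, -0.7, 0.9]
width: 85.3
gripper_force: 0.0
```

Emit:
play_rows --pt "0 0 0 0 0" --pt "0 0 0 0 0" --pt "0.3 0 0 0 0" --pt "0.5 0 0 0 0" --pt "1 0 0 0 0" --pt "1 0 0 0 0" --pt "1 0 0 0 0" --pt "1 0 0 0 0" --pt "1 0 0 0 0" --pt "1 0 0 0 0"

```text
clock: 5.75
eef_pos: [633.3, -267.7, 95.7]
tool_rot: [3.141, 0.001, 2.192]
force: [0.2, 0.6, 4.2]
width: 26.4
gripper_force: 58.9
```

Emit:
play_rows --pt "1 0 0 -0.2 0" --pt "1 0 0 -0.6 0" --pt "1 0 0 -1.5 0" --pt "1 0 0 -3 0" --pt "1 0 0 -5 0" --pt "1 0 0 -7.5 0" --pt "1 0 0 -9.5 0" --pt "1 0 0 -11 0" --pt "1 0 0 -11.5 0" --pt "1 0 0 -11.5 0"

```text
clock: 6.75
eef_pos: [633.3, -267.7, 211.2]
tool_rot: [3.141, 0.001, 2.191]
force: [-0.2, -0.6, -1.0]
width: 26.3
gripper_force: 58.9
```

```bash
python3 - <<'E'
from h import *
im,d,P,T=wristcloud(); save("w3",im)
shift([616.9,159.5,207],122.3)
E
```

```text
cm [35.64 23.54  0.32] spin 3.3 at [ 632.7 -267.4  210.1] 125.6
```

View pics/w3.png

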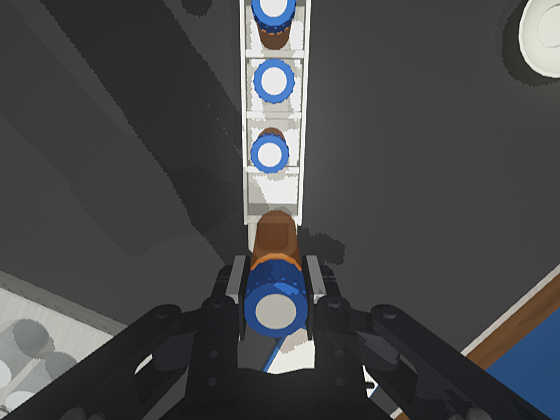

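The picture shows vial 1 held upright between the pads (cap at 276,311), with the other three still in the rack.

Emit:
play_rows --pt "1 0.6 0.4 0 0" --pt "1 2 1.3 0 0" --pt "1 4.5 3 0 0" --pt "1 7.5 5 0 1" --pt "1 10.8 7.1 0 1" --pt "1 14.2 9.4 0 1.5" --pt "1 17.6 11.6 0 2" --pt "1 21 13.9 0 2.5" --pt "1 24.4 16.1 0 3" --pt "1 27.5 18.2 0 3.3"

```text
clock: 7.8
eef_pos: [619.6, 66.1, 209.6]
tool_rot: [-3.141, -0.002, 2.136]
force: [0.9, -0.2, -0.5]
width: 26.7
gripper_force: 59.0
```

Emit:
play_rows --pt "1 3 1.9 0 0" --pt "1 5.2 3.4 0 0" --pt "1 6.8 4.5 0 0" --pt "1 7.7 5.1 0 0" --pt "1 8.14 5.34 0 0" --pt "1 8.14 5.34 0 0" --pt "1 8.14 5.34 0 0" --pt "1 8.14 5.34 0 0"

```text
clock: 8.6
eef_pos: [623.0, 157.4, 210.4]
tool_rot: [-3.141, 0.001, 2.131]
force: [-0.1, -0.0, -0.5]
width: 26.6
gripper_force: 59.0
```

```bash
python3 - <<'E'
from h import *
im,d,P,T=wristcloud(); save("w4",im)
holes()
shift([616.9,159.5,97.5],122.3)
E
```

```text
[578.16905827 220.08224001  48.47736887] ((583.3948364257812, 212.36550903320312), (56.25736999511719, 186.0705108642578), 32.33232498168945)
((591.4332275390625, 199.71751403808594), (40.12075424194336, 40.3022575378418), 48.136962890625)
((565.927734375, 240.01271057128906), (40.13679885864258, 40.25508117675781), 86.88232421875)
cm [ 0.45 -0.43 11.29] spin -0.1 at [623.  158.  210.4] 122.2
```

View pics/w4.png

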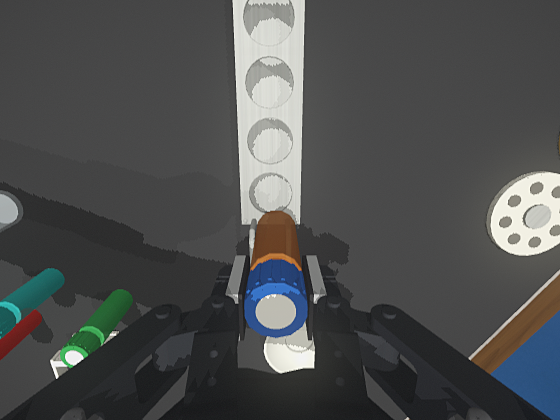

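The holes sit at the same places as before, and hole 1 is just ahead of the held vial at (270,192). I'll correct by 4–5 mm and descend.

Emit:
play_rows --pt "1 0.32 -0.43 0 0" --pt "1 0.32 -0.43 0.4 0" --pt "1 0.32 -0.43 1.5 0" --pt "1 0.32 -0.43 3 0" --pt "1 0.32 -0.43 4.8 0" --pt "1 0.32 -0.43 6.6 0" --pt "1 0.32 -0.43 8.2 0" --pt "1 0.32 -0.43 9.5 0" --pt "1 0.32 -0.43 10.4 0" --pt "1 0.32 -0.43 10.7 0"

```text
clock: 9.7
eef_pos: [616.9, 159.6, 102.0]
tool_rot: [-3.14, -0.001, 2.134]
force: [-0.1, 0.6, -0.4]
width: 26.4
gripper_force: 59.0
```

Emit:
play_rows --pt "1 0 0 0 0" --pt "1 0 0 0 0" --pt "1 0 0 0.1 0" --pt "1 0 0 0.2 0" --pt "1 0 0 0.3 0" --pt "1 0 0 0.4 0" --pt "1 0 0 0.5 0" --pt "1 0 0 0.5 0"

```text
clock: 10.5
eef_pos: [617.3, 159.8, 98.1]
tool_rot: [-3.141, -0.0, 2.134]
force: [-0.4, 0.3, -0.5]
width: 26.2
gripper_force: 59.0
```

Emit:
play_rows --pt "1 0 0 0.1 0" --pt "1 0 0 0.15 0" --pt "1 0 0 0.2 0" --pt "1 0 0 0.2 0" --pt "1 0 0 0.2 0"

```text
clock: 11.0
eef_pos: [617.7, 159.7, 97.7]
tool_rot: [3.141, 0.0, 2.134]
force: [-3.3, -0.3, 8.9]
width: 26.2
gripper_force: 59.8
```

Contact with the floor at about 9 N. I'll release, rise and return to vial 2.

Emit:
play_rows --pt "0.6 0 0 0 0" --pt "0.4 0 0 0 0" --pt "0.2 0 0 0 0" --pt "0 0 0 0 0" --pt "0 0 0 0 0" --pt "0 0 0 -1 0" --pt "0 0 0 -4 0" --pt "0 0 0 -8 0" --pt "0 0 0 -11.5 0" --pt "0 0 0 -11.5 0"

```text
clock: 12.0
eef_pos: [620.9, 160.2, 217.6]
tool_rot: [3.131, 0.003, 2.134]
force: [-0.0, 0.4, -0.2]
width: 85.2
gripper_force: 0.0
```

```bash
cat >> h.py <<'E'
def caps(show=None):
    im,d,P,T=wristcloud()
    if show: save(show,im)
    m=((P[...,2]>97)&(P[...,2]<115)).astype(np.uint8); n,l,st,ce=cv2.connectedComponentsWithStats(m)
    for i in range(1,n):
        if st[i,4]>150:
            q=P[l==i]; print(ce[i].round(),st[i,4],q.mean(0).round(1),np.round(cv2.minEnclosingCircle(q[:,:2].astype(np.float32))[0],1))
E
python3 - <<'E'
from h import *
ctrl.get_image("top");ctrl.get_image("top")
caps("w5")
shift([602.1,-229.9,210],125.7)
E
```

```text
[275. 215.] 1058 [617.6 162.2 105.1] [618.5 160.9]
cm [-32.15 -22.06   0.13] spin -3.4 at [617.  159.8 211.3] 122.3
```

View pics/w5.png

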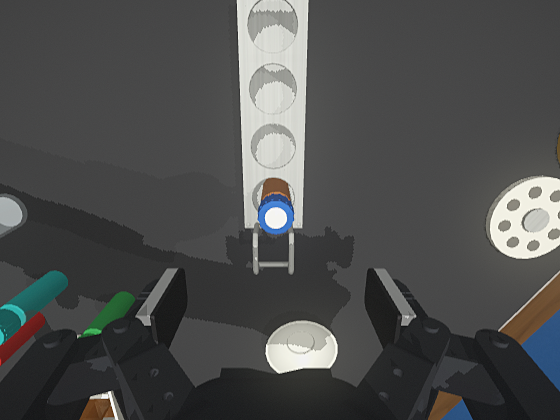

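Vial 1 stands in the hole next to the hook (cap at 275,215), 2 mm off centre with its cap top at 105 mm. Vial 2 is next.

Emit:
play_rows --pt "0 -2 -1.4 0 0" --pt "0 -6 -4.1 0 -1" --pt "0 -10 -6.9 0 -1" --pt "0 -14 -9.6 0 -2" --pt "0 -18 -12.3 0 -2" --pt "0 -22 -15.1 0 -3" --pt "0 -25.5 -17.5 0 -3.4" --pt "0 -28.5 -19.5 0 -3.4" --pt "0 -30.7 -21.1 0 -3.4" --pt "0 -31.8 -21.8 0 -3.4"

```text
clock: 13.15
eef_pos: [600.9, -229.1, 209.7]
tool_rot: [-3.138, -0.001, 2.189]
force: [0.2, -0.6, -0.5]
width: 85.3
gripper_force: 0.0
```

Emit:
play_rows --pt "0 -0.35 -0.26 0 0" --pt "0 -0.35 -0.26 0 0" --pt "0 -0.35 -0.26 0 0" --pt "0 -0.35 -0.26 0 0"

```text
clock: 13.55
eef_pos: [603.3, -227.6, 211.2]
tool_rot: [3.141, -0.001, 2.196]
force: [-1.2, -0.4, 0.6]
width: 85.2
gripper_force: 0.0
```

```bash
python3 - <<'E'
from h import *
caps()
shift([602.1,-229.9,95.2],125.7)
E
```

```text
[276.  86.] 1416 [ 549.  -150.5  103.6] [ 549.  -150.7]
[276. 154.] 1185 [ 575.8 -187.7  103.5] [ 576.3 -188.2]
[271. 217.] 1019 [ 601.4 -229.   103.3] [ 601.8 -230. ]
cm [-0.1  -0.21 11.61] spin 0.1 at [ 603.2 -228.   211.3] 125.8
```

Emit:
play_rows --pt "0 -0.1 -0.2 0.5 0" --pt "0 -0.1 -0.2 2 0" --pt "0 -0.1 -0.2 4.5 0" --pt "0 -0.1 -0.2 7 0" --pt "0 -0.1 -0.2 9.3 0" --pt "0 -0.1 -0.2 10.9 0" --pt "0 -0.1 -0.2 11.6 0" --pt "0 -0.1 -0.2 11.6 0" --pt "0 -0.1 -0.2 11.6 0" --pt "0 -0.1 -0.2 11.6 0"

```text
clock: 14.6
eef_pos: [602.5, -232.2, 96.5]
tool_rot: [3.14, 0.002, 2.193]
force: [0.3, -0.0, 0.6]
width: 85.2
gripper_force: 0.0
```

Emit:
play_rows --pt "0.2 0 0 0 0" --pt "0.4 0 0 0 0" --pt "0.5 0 0 0 0" --pt "1 0 0 0 0" --pt "1 0 0 0 0" --pt "1 0 0 0 0" --pt "1 0 0 0 0" --pt "1 0 0 0 0" --pt "1 0 0 0 0"

```text
clock: 15.5
eef_pos: [602.0, -231.9, 95.6]
tool_rot: [3.141, 0.001, 2.193]
force: [0.2, 1.3, 5.1]
width: 26.3
gripper_force: 58.8
```

Emit:
play_rows --pt "1 0 0 -0.2 0" --pt "1 0 0 -0.6 0" --pt "1 0 0 -1.5 0" --pt "1 0 0 -3 0" --pt "1 0 0 -5 0" --pt "1 0 0 -7.5 0" --pt "1 0 0 -9.5 0" --pt "1 0 0 -11 0" --pt "1 0 0 -11.5 0" --pt "1 0 0 -11.5 0"

```text
clock: 16.5
eef_pos: [602.2, -232.1, 211.7]
tool_rot: [3.14, 0.002, 2.193]
force: [-0.4, -0.1, -1.4]
width: 26.5
gripper_force: 59.0
```

```bash
python3 - <<'E'
from h import *
ctrl.get_image("top"); caps()
shift([591.3,199.9,207],122.3)
E
```

```text
[281.  82.] 1434 [ 549.  -150.6  103.6] [ 549.1 -150.6]
[281. 151.] 1198 [ 575.8 -187.8  103.5] [ 576.2 -188.3]
cm [35.64 24.35  0.31] spin 3.4 at [ 601.3 -231.6  209.9] 125.7
```

Emit:
play_rows --pt "1 0.6 0.4 0 0" --pt "1 2 1.4 0 0" --pt "1 4.5 3.1 0 0" --pt "1 7.5 5.1 0 1" --pt "1 10.8 7.4 0 1" --pt "1 14.2 9.7 0 1.5" --pt "1 17.6 12 0 2" --pt "1 21 14.3 0 2.5" --pt "1 24.4 16.7 0 3" --pt "1 27.5 18.8 0 3.4"

```text
clock: 17.6
eef_pos: [592.8, 105.5, 209.8]
tool_rot: [-3.141, -0.002, 2.136]
force: [1.7, -0.5, -1.4]
width: 26.5
gripper_force: 59.0
```

Emit:
play_rows --pt "1 3 1.9 0 0" --pt "1 5.2 3.3 0 0" --pt "1 6.8 4.3 0 0" --pt "1 7.7 4.8 0 0" --pt "1 8.3 5.1 0 0" --pt "1 8.3 5.1 0 0" --pt "1 8.3 5.1 0 0" --pt "1 8.3 5.1 0 0"

```text
clock: 18.4
eef_pos: [593.3, 196.8, 210.4]
tool_rot: [-3.141, 0.001, 2.132]
force: [-0.9, 0.2, -0.8]
width: 26.1
gripper_force: 59.0
```

```bash
python3 - <<'E'
from h import *
ctrl.get_image("top");holes()
shift([591.3,199.9,97.5],122.3)
E
```

```text
[562.07052785 245.50541119  48.47270197] ((576.23095703125, 223.73822021484375), (56.20210647583008, 195.14022827148438), 32.33201599121094)
((565.7518310546875, 240.2781219482422), (40.15850830078125, 40.273338317871094), 121.5845718383789)
((540.2316284179688, 280.5705261230469), (40.11482238769531, 40.14283752441406), 56.0794792175293)
cm [ 0.32 -0.02 11.29] spin -0.1 at [593.2 197.3 210.4] 122.2
```

Emit:
play_rows --pt "1 0.15 0 0 0" --pt "1 0.15 0 0.4 0" --pt "1 0.15 0 1.5 0" --pt "1 0.15 0 3 0" --pt "1 0.15 0 4.8 0" --pt "1 0.15 0 6.6 0" --pt "1 0.15 0 8.2 0" --pt "1 0.15 0 9.5 0" --pt "1 0.15 0 10.4 0" --pt "1 0.15 0 10.7 0"

```text
clock: 19.5
eef_pos: [591.6, 199.7, 102.0]
tool_rot: [-3.14, -0.0, 2.134]
force: [-0.1, 0.6, -0.7]
width: 26.5
gripper_force: 59.0
```

Emit:
play_rows --pt "1 0 0 0 0" --pt "1 0 0 0 0" --pt "1 0 0 0.15 0" --pt "1 0 0 0.3 0" --pt "1 0 0 0.45 0" --pt "1 0 0 0.55 0" --pt "1 0 0 0.65 0" --pt "1 0 0 0.65 0" --pt "1 0 0 0.65 0"

```text
clock: 20.4
eef_pos: [592.3, 199.9, 97.6]
tool_rot: [3.141, -0.0, 2.134]
force: [-0.1, -0.4, 5.3]
width: 26.4
gripper_force: 59.6
```

Emit:
play_rows --pt "0.6 0 0 0 0" --pt "0.4 0 0 0 0" --pt "0.2 0 0 0 0" --pt "0 0 0 0 0" --pt "0 0 0 0 0" --pt "0 0 0 -1 0" --pt "0 0 0 -4 0" --pt "0 0 0 -8 0" --pt "0 0 0 -11.5 0" --pt "0 0 0 -11.5 0"

```text
clock: 21.4
eef_pos: [595.6, 200.5, 218.0]
tool_rot: [3.131, 0.002, 2.134]
force: [-0.1, -0.6, -0.0]
width: 85.6
gripper_force: 0.0
```

```bash
python3 - <<'E'
from h import *
ctrl.get_image("top");ctrl.get_image("top")
caps()
shift([576.2,-188.2,210],125.7)
E
```

```text
[275. 214.] 1056 [591.8 203.  105.1] [592.4 201.7]
[275. 268.] 934 [617.4 162.9 104.8] [618.4 161.3]
cm [-31.98 -22.03   0.18] spin -3.4 at [591.7 199.8 211.9] 122.3
```

Vial 2 is seated 2 mm off centre with its cap top at 105 mm. Vial 3 is next.

Emit:
play_rows --pt "0 -2 -1.4 0 0" --pt "0 -6 -4.1 0 -1" --pt "0 -10 -6.9 0 -1" --pt "0 -14 -9.6 0 -2" --pt "0 -18 -12.3 0 -2" --pt "0 -22 -15.1 0 -3" --pt "0 -25.5 -17.5 0 -3.4" --pt "0 -28.5 -19.5 0 -3.4" --pt "0 -30.7 -21.1 0 -3.4" --pt "0 -31.8 -21.8 0 -3.4"

```text
clock: 22.55
eef_pos: [575.8, -188.9, 210.4]
tool_rot: [-3.138, -0.001, 2.189]
force: [-0.9, -0.2, 0.1]
width: 85.4
gripper_force: 0.0
```

Emit:
play_rows --pt "0 -0.2 -0.2 0 0" --pt "0 -0.2 -0.2 0 0" --pt "0 -0.2 -0.2 0 0" --pt "0 -0.2 -0.2 0 0"

```text
clock: 22.95
eef_pos: [577.5, -186.0, 211.7]
tool_rot: [3.141, -0.001, 2.196]
force: [-0.7, -0.6, -0.5]
width: 85.7
gripper_force: 0.0
```

```bash
python3 - <<'E'
from h import *
ctrl.get_image("top");caps()
shift([576.2,-188.2,95.2],125.7)
E
```

```text
[271. 157.] 1166 [ 548.8 -150.1  103.5] [ 549.1 -150.6]
[271. 216.] 1015 [ 575.4 -187.   103.3] [ 575.9 -187.7]
cm [-0.05 -0.18 11.66] spin 0.1 at [ 577.4 -186.8  211.8] 125.8
```

Emit:
play_rows --pt "0 0 -0.15 0.5 0" --pt "0 0 -0.15 2 0" --pt "0 0 -0.15 4.5 0" --pt "0 0 -0.15 7 0" --pt "0 0 -0.15 9.3 0" --pt "0 0 -0.15 10.9 0" --pt "0 0 -0.15 11.65 0" --pt "0 0 -0.15 11.65 0" --pt "0 0 -0.15 11.65 0" --pt "0 0 -0.15 11.65 0"

```text
clock: 24.05
eef_pos: [576.6, -189.3, 96.3]
tool_rot: [3.14, 0.002, 2.193]
force: [-0.8, -0.5, 0.3]
width: 84.8
gripper_force: 0.0
```

Emit:
play_rows --pt "0.2 0 0 0 0" --pt "0.4 0 0 0 0" --pt "0.5 0 0 0 0" --pt "1 0 0 0 0" --pt "1 0 0 0 0" --pt "1 0 0 0 0" --pt "1 0 0 0 0" --pt "1 0 0 0 0" --pt "1 0 0 0 0"

```text
clock: 24.95
eef_pos: [576.1, -189.2, 95.6]
tool_rot: [3.141, 0.0, 2.193]
force: [-0.4, 0.2, 5.7]
width: 26.0
gripper_force: 58.9
```

Emit:
play_rows --pt "1 0 0 -0.2 0" --pt "1 0 0 -0.6 0" --pt "1 0 0 -1.5 0" --pt "1 0 0 -3 0" --pt "1 0 0 -5 0" --pt "1 0 0 -7.5 0" --pt "1 0 0 -9.5 0" --pt "1 0 0 -11 0" --pt "1 0 0 -11.5 0" --pt "1 0 0 -11.5 0"

```text
clock: 25.95
eef_pos: [576.4, -189.2, 211.7]
tool_rot: [3.14, 0.002, 2.193]
force: [-0.6, 0.6, -1.0]
width: 26.5
gripper_force: 58.9
```

```bash
python3 - <<'E'
from h import *
ctrl.get_image("top"); caps()
shift([565.7,240.4,207],122.3)
E
```

```text
[275. 156.] 1187 [ 548.7 -150.1  103.4] [ 549.  -150.8]
cm [35.44 24.24  0.31] spin 3.4 at [ 575.5 -188.9  209.9] 125.7
```

Emit:
play_rows --pt "1 0.6 0.4 0 0" --pt "1 2 1.4 0 0" --pt "1 4.5 3.1 0 0" --pt "1 7.5 5.1 0 1" --pt "1 10.8 7.4 0 1" --pt "1 14.2 9.7 0 1.5" --pt "1 17.6 12 0 2" --pt "1 21 14.3 0 2.5" --pt "1 24.4 16.7 0 3" --pt "1 27.5 18.8 0 3.4"

```text
clock: 27.05
eef_pos: [566.9, 148.2, 209.7]
tool_rot: [-3.141, -0.002, 2.136]
force: [0.1, -0.8, -0.5]
width: 26.6
gripper_force: 59.0
```

Emit:
play_rows --pt "1 3 1.9 0 0" --pt "1 5.2 3.3 0 0" --pt "1 6.8 4.3 0 0" --pt "1 7.7 4.8 0 0" --pt "1 8.3 5 0 0" --pt "1 8.3 5 0 0" --pt "1 8.3 5 0 0" --pt "1 8.3 5 0 0"

```text
clock: 27.85
eef_pos: [566.7, 239.1, 210.4]
tool_rot: [-3.141, 0.001, 2.132]
force: [0.2, 0.3, -0.5]
width: 26.4
gripper_force: 59.0
```

```bash
python3 - <<'E'
from h import *
ctrl.get_image("top");ctrl.get_image("top")
shift([565.7,240.4,97.5],122.3)
E
```

```text
cm [ 0.12 -0.03 11.29] spin -0.1 at [566.6 239.6 210.4] 122.2
```

Emit:
play_rows --pt "1 0 0 0 0" --pt "1 0 0 0.4 0" --pt "1 0 0 1.5 0" --pt "1 0 0 3 0" --pt "1 0 0 4.8 0" --pt "1 0 0 6.6 0" --pt "1 0 0 8.2 0" --pt "1 0 0 9.5 0" --pt "1 0 0 10.4 0" --pt "1 0 0 10.7 0"

```text
clock: 28.95
eef_pos: [565.7, 240.6, 102.0]
tool_rot: [-3.14, -0.0, 2.134]
force: [-0.7, -0.3, -0.4]
width: 26.6
gripper_force: 59.0
```

Emit:
play_rows --pt "1 0 0 0 0" --pt "1 0 0 0 0" --pt "1 0 0 0.15 0" --pt "1 0 0 0.3 0" --pt "1 0 0 0.45 0" --pt "1 0 0 0.55 0" --pt "1 0 0 0.65 0" --pt "1 0 0 0.65 0" --pt "1 0 0 0.65 0"

```text
clock: 29.85
eef_pos: [566.3, 240.8, 97.6]
tool_rot: [3.141, -0.0, 2.134]
force: [-1.3, -0.4, 5.1]
width: 26.3
gripper_force: 59.6
```

Emit:
play_rows --pt "0.6 0 0 0 0" --pt "0.4 0 0 0 0" --pt "0.2 0 0 0 0" --pt "0 0 0 0 0" --pt "0 0 0 0 0" --pt "0 0 0 -1 0" --pt "0 0 0 -4 0" --pt "0 0 0 -8 0" --pt "0 0 0 -11.5 0" --pt "0 0 0 -11.5 0"

```text
clock: 30.85
eef_pos: [569.6, 241.8, 217.8]
tool_rot: [3.131, 0.002, 2.134]
force: [0.4, -0.5, -1.2]
width: 85.5
gripper_force: 0.0
```

```bash
python3 - <<'E'
from h import *
ctrl.get_image("top");ctrl.get_image("top")
caps()
shift([548.9,-150.7,210],125.7)
E
```

```text
[274. 215.] 1048 [565.7 243.1 105.1] [566.7 242. ]
[275. 269.] 936 [591.4 203.6 104.8] [592.5 202. ]
[275. 317.] 836 [616.9 163.5 104.6] [618.2 161.6]
cm [-32.2  -22.33   0.18] spin -3.4 at [565.8 240.8 211.9] 122.3
```

Three vials are seated. Vial 4 is next.

Emit:
play_rows --pt "0 -2 -1.4 0 0" --pt "0 -6 -4.1 0 -1" --pt "0 -10 -6.9 0 -1" --pt "0 -14 -9.6 0 -2" --pt "0 -18 -12.3 0 -2" --pt "0 -22 -15.1 0 -3" --pt "0 -25.5 -17.5 0 -3.4" --pt "0 -28.5 -19.5 0 -3.4" --pt "0 -30.7 -21.2 0 -3.4" --pt "0 -31.8 -22 0 -3.4"

```text
clock: 32.0
eef_pos: [548.3, -148.8, 210.5]
tool_rot: [-3.139, -0.001, 2.189]
force: [-0.7, 0.3, 0.1]
width: 85.7
gripper_force: 0.0
```

Emit:
play_rows --pt "0 -0.4 -0.35 0 0" --pt "0 -0.4 -0.35 0 0" --pt "0 -0.4 -0.35 0 0" --pt "0 -0.4 -0.35 0 0"

```text
clock: 32.4
eef_pos: [549.8, -148.8, 211.7]
tool_rot: [3.141, -0.001, 2.196]
force: [-0.6, -0.9, 0.5]
width: 85.8
gripper_force: 0.0
```

```bash
python3 - <<'E'
from h import *
ctrl.get_image("top");caps()
shift([548.9,-150.7,95.2],125.7)
E
```

```text
[272. 216.] 1021 [ 548.2 -149.5  103.2] [ 549.  -150.4]
cm [-0.06 -0.15 11.66] spin 0.1 at [ 549.8 -149.4  211.8] 125.8
```

Emit:
play_rows --pt "0 0 -0.15 0.5 0" --pt "0 0 -0.15 2 0" --pt "0 0 -0.15 4.5 0" --pt "0 0 -0.15 7 0" --pt "0 0 -0.15 9.3 0" --pt "0 0 -0.15 10.9 0" --pt "0 0 -0.15 11.65 0" --pt "0 0 -0.15 11.65 0" --pt "0 0 -0.15 11.65 0" --pt "0 0 -0.15 11.65 0"

```text
clock: 33.5
eef_pos: [549.0, -151.9, 96.3]
tool_rot: [3.14, 0.001, 2.193]
force: [-0.1, -0.6, 0.9]
width: 85.2
gripper_force: 0.0
```

Emit:
play_rows --pt "0.2 0 0 0 0" --pt "0.4 0 0 0 0" --pt "0.5 0 0 0 0" --pt "1 0 0 0 0" --pt "1 0 0 0 0" --pt "1 0 0 0 0" --pt "1 0 0 0 0" --pt "1 0 0 0 0" --pt "1 0 0 0 0"

```text
clock: 34.4
eef_pos: [548.6, -151.7, 95.6]
tool_rot: [3.141, 0.0, 2.193]
force: [-0.0, 0.1, 5.6]
width: 26.5
gripper_force: 58.8
```

Emit:
play_rows --pt "1 0 0 -0.2 0" --pt "1 0 0 -0.6 0" --pt "1 0 0 -1.5 0" --pt "1 0 0 -3 0" --pt "1 0 0 -5 0" --pt "1 0 0 -7.5 0" --pt "1 0 0 -9.5 0" --pt "1 0 0 -11 0" --pt "1 0 0 -11.5 0" --pt "1 0 0 -11.5 0"

```text
clock: 35.4
eef_pos: [548.6, -151.7, 211.1]
tool_rot: [3.141, 0.001, 2.193]
force: [-0.7, -0.1, -0.8]
width: 26.5
gripper_force: 58.9
```

```bash
python3 - <<'E'
from h import *
ctrl.get_image("top");ctrl.get_image("top")
shift([540.1,280.8,207],122.3)
E
```

```text
cm [35.57 24.58  0.29] spin 3.4 at [ 547.8 -151.5  209.7] 125.7
```

Emit:
play_rows --pt "1 0.6 0.4 0 0" --pt "1 2 1.4 0 0" --pt "1 4.5 3.1 0 0" --pt "1 7.5 5.1 0 1" --pt "1 10.8 7.4 0 1" --pt "1 14.2 9.7 0 1.5" --pt "1 17.6 12 0 2" --pt "1 21 14.3 0 2.5" --pt "1 24.4 16.7 0 3" --pt "1 27.5 18.9 0 3.4"

```text
clock: 36.5
eef_pos: [540.3, 184.7, 209.4]
tool_rot: [-3.14, -0.001, 2.135]
force: [0.1, 0.4, -1.2]
width: 26.5
gripper_force: 59.0
```

Emit:
play_rows --pt "1 3 1.9 0 0" --pt "1 5.2 3.3 0 0" --pt "1 6.8 4.3 0 0" --pt "1 7.7 4.9 0 0" --pt "1 8.4 5.2 0 0" --pt "1 8.4 5.2 0 0" --pt "1 8.4 5.2 0 0" --pt "1 8.4 5.2 0 0"

```text
clock: 37.3
eef_pos: [541.0, 279.1, 210.4]
tool_rot: [-3.141, 0.001, 2.132]
force: [1.5, 0.3, 0.3]
width: 26.1
gripper_force: 59.0
```

```bash
python3 - <<'E'
from h import *
ctrl.get_image("top");ctrl.get_image("top")
shift([540.1,280.8,97.5],122.3)
E
```

```text
cm [ 1.50e-01 -1.00e-02  1.13e+01] spin -0.1 at [540.9 279.6 210.5] 122.2
```

Emit:
play_rows --pt "1 0.05 0 0 0" --pt "1 0.05 0 0.4 0" --pt "1 0.05 0 1.5 0" --pt "1 0.05 0 3 0" --pt "1 0.05 0 4.8 0" --pt "1 0.05 0 6.6 0" --pt "1 0.05 0 8.2 0" --pt "1 0.05 0 9.5 0" --pt "1 0.05 0 10.4 0" --pt "1 0.05 0 10.7 0"

```text
clock: 38.4
eef_pos: [539.8, 280.9, 102.0]
tool_rot: [-3.14, -0.0, 2.134]
force: [0.5, 0.3, -0.6]
width: 26.3
gripper_force: 59.0
```

Emit:
play_rows --pt "1 0 0 0 0" --pt "1 0 0 0 0" --pt "1 0 0 0.15 0" --pt "1 0 0 0.3 0" --pt "1 0 0 0.45 0" --pt "1 0 0 0.55 0" --pt "1 0 0 0.65 0" --pt "1 0 0 0.65 0" --pt "1 0 0 0.65 0"

```text
clock: 39.3
eef_pos: [540.4, 281.2, 97.6]
tool_rot: [3.141, -0.0, 2.134]
force: [-1.6, 0.3, 5.5]
width: 26.6
gripper_force: 59.7
```

Emit:
play_rows --pt "0.6 0 0 0 0" --pt "0.4 0 0 0 0" --pt "0.2 0 0 0 0" --pt "0 0 0 0 0" --pt "0 0 0 0 0" --pt "0 0 0 -1 0" --pt "0 0 0 -4 0" --pt "0 0 0 -8 0" --pt "0 0 0 -11.5 0" --pt "0 0 0 -15 0"

```text
clock: 40.3
eef_pos: [540.3, 281.0, 249.1]
tool_rot: [3.141, 0.0, 2.134]
force: [1.0, 0.5, 0.3]
width: 85.4
gripper_force: 0.0
```

Emit:
play_rows --pt "0 0 0 0 0" --pt "0 0 0 0 0" --pt "0 0 0 0 0" --pt "0 0 0 0 0"

```text
clock: 40.7
eef_pos: [539.6, 280.8, 245.5]
tool_rot: [-3.139, -0.0, 2.134]
force: [-0.1, -0.0, -0.3]
width: 85.4
gripper_force: 0.0
```

```bash
python3 - <<'E'
from h import *
ctrl.get_image("top");caps("w6")
im,_=ctrl.get_image("scene"); save("s6",cv2.resize(im[90:350,80:430],(800,594)))
E
```

```text
[277. 203.] 829 [540.4 283.4 105.1] [541.3 282.5]
[277. 252.] 749 [565.4 243.5 104.9] [565.9 242. ]
[278. 296.] 688 [591.3 204.  104.6] [592.4 202.3]
[278. 336.] 621 [616.9 163.6 104.4] [617.9 161.9]
```

View pics/s6.png

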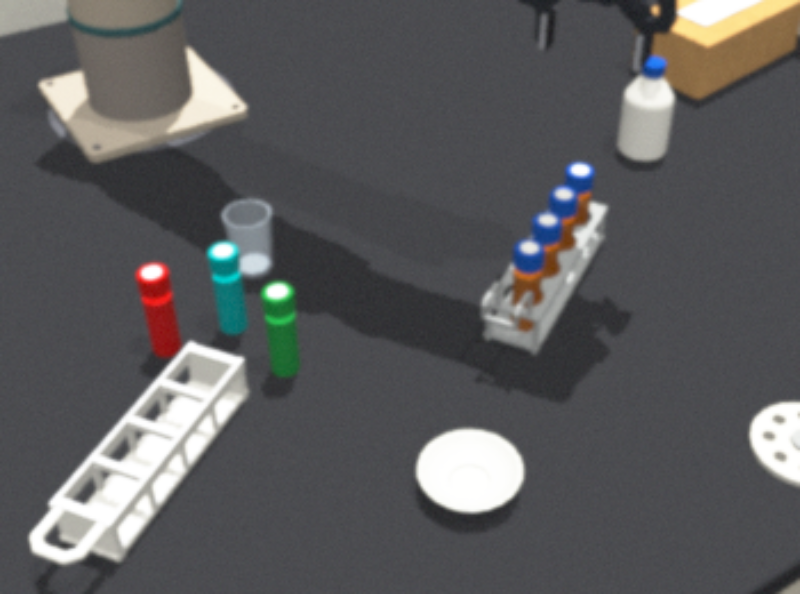

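All four vials stand upright in the steel rack (crop (528,255) to (580,178)), within 3 mm of their hole centres. The white rack is empty, the beaker, bottle and dish are in place, and the gripper is clear, so I'm handing in.

```bash
python3 -c "
from cell import ctrl; print(ctrl.finish_job())"
```

```text
the job is handed in; nothing more can be done
None
```

The job is handed in after about 41 s on the robot's clock: all four vials stand upright in the steel rack in the right order, each within about 3 mm of its hole centre; the judge's verdict was not shown.

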